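Hang the stone tray inside the rinse tub

ROBOT

A 6-joint arm with a two-finger parallel gripper is mounted at the origin on the work surface. World frame = base frame: x ahead of the robot, y to its left, z up, the work surface at z = 0. Lengths are in m, angles in degrees, forces in N, time in s.
With the tool pointing down it reaches from about 0.4 to 0.825 m from the base axis. Payload 7 kg.
Tool frame: the origin (TCP) lies between the finger pads; the fingertips stand 22 mm ahead of it and the grasp point (between the pads) lies 3 mm ahead of it; z points along the fingers, y is the direction in which the jaws open and shut (so a half turn about z gives the same grasp; the last joint's range is limited). The gripper opens to 88 mm and grips with 3 to 60 N. Pads are 19 mm wide; open, the fingers measure 130 mm over their backs; the gripper's body (78 mm by 193 mm) begins 47 mm behind the grasp point.
Start: joints at [87.783, 20.546, 0.682, 0, -70.136, -16.507], TCP at [0.217, 0.639, 0.249] pointing down, gripper open.
Joint ranges: [-176.03, 176.03], [-82.01, 121.73], [-58.28, 71.71], [-173.87, 95.51], [-174.79, -0.11], [-173.66, 173.66]. Speed limits (degrees/s): [136.94, 136.94, 172.46, 180, 180, 180].

INTERFACE

Orientations are given as [roll, pitch, yaw] about the fixed x, y, z axes, in that order (R = Rz(yaw) Ry(pitch) Rx(roll)).
In Python, from plant import telemetry, cams, r gives the robot as it stands.
- The arm moves only by the tool carry_out, never from a script. Its argument "commands" is one flat list of numbers, 5 for each row, row after row: the shift along the world's x, y, z as a fraction of full scale, then the turn about the world's z as a fraction of full scale, then the gripper's target within -1 to 1 (shut at 1, half-way at 0, fully open at -1). In form: [x, y, z, turn, claw, x, y, z, turn, claw, ...]. A call has 1 to 8 rows; each row shifts and turns the commanded pose from where the row before left it; what a row does not reach is not made up. Full scale, the value 1, is 0.04 m for a shift and 4 degrees for a turn. A row lasts 1/10 s, in which the tool goes at most 50 mm and 8.59 degrees, less where a joint would pass 70% of its speed; a pose out of reach is approached as far as the arm can. A call with a number of a shift or a turn outside -1 to 1 is refused whole. A call with a gripper value outside its range is refused whole. The fingers move at their own pace and stop on an object; "grip_force" is the grip in N (left out, the last holds). Time passes only in rows, so rows that do not move let the fingers close. It gives the time, the measured TCP pose, the force and the opening at its end, in the units of the state.
- telemetry.get_state(): the state, without advancing time (a new reading comes with each control period).
- cams.capture(name): name is "scene" or "top" or "wrist"; returns a dict with "frame" (480x640x3 uint8, red, green, blue), "camera_matrix" (3x3 intrinsics, pixels), "camera_from_world" (4x4, takes a point from world to camera coordinates); the wrist camera has in their place "mount" (4x4, takes a point from camera to tool coordinates, whose origin is the TCP and whose axes are the flange's). Camera axes: x right, y down, z forward; pixel columns grow to the right and rows downward; lengths in m; the calibration is good to about 2 mm. A picture is of the moment at which its call begins: read the wrist's pose just before it. There is no depth.
- r.close_job(): hands the job in, once; it reports no verdict.
The state is a dict: "time_s": time; "joints": joint angles; "qd": joint speeds; "joint_torque": joint torques, N m; "tcp_pos": TCP position; "eef_rot": TCP orientation; "contact_force": force on the tool from outside, world axes, zero at the start; "moment": the same for the moment, N m; "gripper_width": finger opening in m.
Only numpy, scipy, OpenCV 4.12 (cv2) and the standard library are available. Lean on these libraries where they do the work, as an engineer would, in place of code of your own. Each camera call takes 0.05 s, during which the arm holds its last target. There are 200 camera calls.

TASK

Set up the rinse tub for wet polishing: hook the sheet-metal stone tray over the rim of the tub's end wall nearest the grinding wheel, about the middle of that wall, so that it hangs inside the tub with the hook fully down on the rim, and let it go; then lay the pumice stone flat in the hung tray. The tub's end walls have warped, so feel for the rim and seat the tray gently, without forcing it, and leave everything else on the table where it is.

Things in the scene. Friction and masses are not known exactly. Their poses are not given: they have to be found in the camera images.
- tub: Empty rectangular rinse tub of grey plastic, fixed on the table: 210 mm wide (x), 370 mm long (y), 130 mm high, round posts of 17 mm radius at the corners. Origin: centre of its underside, z up. Inner floor at z = 6 mm. The end walls (at +y and -y) are upright, parallel to its x, 4 mm thick, and do not give. Both have warped: see the rim points.
- rim_left (a point): Top of the rim at the middle of the tub's +y end wall AS MOULDED (tub y = 169.5 mm, z = 130 mm; axes as the tub's). The rim is a round bead 9 mm across, rolled outwards, flush with the wall's inner face, free for hooking 70 mm to each side. The warped wall really stands, as a whole, 5 to 12 mm further in or further out than this, differently each time: feel for it.
- rim_right (a point): The same for the tub's -y end wall (tub y = -169.5 mm): the rim as moulded; its wall too stands 5 to 12 mm further in or further out along the tub's y than this point.
- tray_hook (a point): Middle of the stone tray's hook, at the underside of its bridge, 62 mm above the tray's underside. x: out of the tray through the lip; y: along the hook; z up. Hook 60 mm long, 19 mm across x (pinch here from above, across x, fingertips no lower than the lip). Bridge top z = 3 mm. Slot open downwards, x = -6.5 to 6.5 mm; lip down to z = -24 mm; back plate, at the slot's -x side, to z = -62 mm.
- tray: The whole stone tray, bent from 3 mm galvanised sheet, 0.2 to 0.4 kg, loose; axes as its hook. Origin: centre of its underside, 49.5 mm in -x from the hook. Inner floor at z = 3 mm, x -40 to 40 mm, y -55 to 55 mm, walls 24 mm high. Fully hung: bridge on the rim, back plate inside the tub, lip outside. Its contacts with the tub may add up to 45 N at most; its own hanging weight makes 6 to 11 N, a push on its floor counts about threefold.
- pumice_mid (a point): Flat pumice stone, light grey, pitted, 60 mm (x) by 42 mm (y) by 26 mm high, about 50 g, loose, lying flat on the table. Point: its centre, 13 mm above its underside. Grip it across its 42 mm.
- pumice: The same pumice stone. Origin: centre of its underside.
- grinder: Old cast-iron hand grinding wheel with a red wooden crank handle, bolted to the table beside the tub, at its left or its right: about 250 mm (x) by 190 mm, 280 mm high. Origin: centre of its foot's underside. Keep clear of it.
- vice: Bench vice, bolted to the table on the side of the tub away from the grinding wheel: 230 x 190 mm, 145 mm high. Origin: centre of its foot's underside. Keep clear of it.
- frog_mid (a point): small green soapstone frog, 80 x 90 mm and 55 mm high, on the table. Point: 25 mm above its underside. Leave it alone.
- dish: shallow round grey soapstone dish, 116 mm across, 26 mm high. Origin: centre of its underside. Leave it alone.
- paddle: wooden polishing paddle lying flat beyond the tub, 285 mm long, 62 mm wide, 18 mm high. Origin: on its underside where handle meets blade; x runs to the blade end. Leave it alone.
- rasp: steel rasp with a wooden handle, lying on the table, 275 mm long, 25 mm high. Origin: on its underside near the ferrule; x runs to the tip. Leave it alone.
- mallet: carver's wooden mallet standing on its head, handle up, 66 mm across, 180 mm high. Origin: centre of its underside. Leave it alone.
- blank: rough pinkish soapstone block 110 x 70 x 50 mm beyond the tub. Origin: centre of its underside. Leave it alone.
- hippo: cream soapstone hippo, 90 x 60 mm, 70 mm high, beyond the tub. Origin: centre of its underside. Leave it alone.
There are look-alikes about, which are no part of the job. What is shaped like the pumice but blue or red is not meant. Leave any orange look-alike of the tray alone.

How it is judged:
By the outcome, as a careful person would: the job done as asked, in the order asked, and still so for the second after the job is handed in, with the robot touching nothing.
It also fails if it takes over 69 s, if anything falls off the work surface, if the arm or the gripper's body presses on something with over 40 N, if the wrist force passes 120 N, or if a joint passes its speed limit or range.

## Working session

There is one attempt and no reset: what is moved stays moved. The work goes in short steps, Python scripts to look and compute and a tool call to move; the robot and the scene stay as the last step left them, time stands still between calls to the robot, and variables do not carry over. Pictures are saved under pics/ and viewed, about 8 in all and at most 12, crops included, and the job is handed in when it is done.

Besides the shell and the picture viewer there is one more tool, called as name(argument=value, ...), one argument or row to a line, values as JSON. carry_out: Moves the arm, as the interface text tells. Shift numbers are shares of 0.04 m and turn numbers shares of 4 degrees, none past 1 either way. Its arguments: {"type":"object","properties":{"commands":{"type":"array"},"grip_force":{"type":"number"}},"required":["commands"]}

```bash
ls; mkdir -p pics; cat > h.py <<'E'
import numpy as np,cv2
from plant import telemetry,cams,r
from scipy.spatial.transform import Rotation as Ro
def snap(n,fn=None):
    s=telemetry.get_state();c=cams.capture(n)
    K=np.array(c["camera_matrix"])
    if n=="wrist":
        T=np.eye(4);T[:3,:3]=Ro.from_euler('xyz',s["eef_rot"],degrees=True).as_matrix();T[:3,3]=s["tcp_pos"]
        W=T@np.array(c["mount"])
    else: W=np.linalg.inv(np.array(c["camera_from_world"]))
    im=c["frame"][:,:,::-1].copy()
    if fn: cv2.imwrite("pics/"+fn,im); np.savez("pics/"+fn+".npz",K=K,W=W)
    return im,K,W
def ld(fn):
    d=np.load("pics/"+fn+".npz");return cv2.imread("pics/"+fn),d["K"],d["W"]
def ray(K,W,p):
    d=W[:3,:3]@np.linalg.inv(K)@np.array([p[0],p[1],1.]);return W[:3,3],d
def onz(K,W,p,z):
    o,d=ray(K,W,p);return o+d*(z-o[2])/d[2]
def proj(K,W,P):
    q=np.linalg.inv(W)@np.append(P,1);q=K@q[:3];return q[:2]/q[2]
E
python3 - <<'E'
from h import *
print(telemetry.get_state())
for n in("scene","top","wrist"):
    im,K,W=snap(n,n+"0.png");print(n,K[0,0],W.round(3).tolist())
E
```

```text
pics
{'time_s': 0.0, 'joints': array([ 8.77853584e+01,  2.05920568e+01,  6.32384382e-01, -1.90602908e-02,
       -7.01361429e+01, -1.65080425e+01]), 'qd': array([-0.01177131,  0.06711758, -0.10299907,  0.03048464, -0.05838392,
        0.05883125]), 'joint_torque': array([-2.03026202e-04, -5.82722497e+01,  2.93059462e+01,  6.99705586e+00,
        7.01544690e-03, -1.81405326e-04]), 'tcp_pos': array([0.21653694, 0.63883517, 0.24760842]), 'eef_rot': array([ 1.79903042e+02, -1.00492926e-02, -1.87291671e+01]), 'contact_force': array([ 0.75414973,  0.24119797, -0.6324523 ]), 'moment': array([-0.01332266, -0.04907492, -0.02416305]), 'gripper_width': 0.08763340945171773}
scene 616.0139961996645 [[0.861, 0.34, -0.378, 1.07], [0.508, -0.574, 0.641, -0.939], [0.0, -0.745, -0.667, 1.103], [0.0, 0.0, 0.0, 1.0]]
top 523.7061841038894 [[-0.018, -0.987, 0.157, 0.306], [-1.0, 0.021, 0.021, -0.006], [-0.024, -0.157, -0.987, 1.37], [0.0, 0.0, 0.0, 1.0]]
wrist 413.04339427694185 [[-0.321, -0.905, -0.281, 0.294], [-0.947, 0.307, 0.094, 0.613], [0.001, 0.296, -0.955, 0.383], [0.0, 0.0, 0.0, 1.0]]
```

View pics/top0.png

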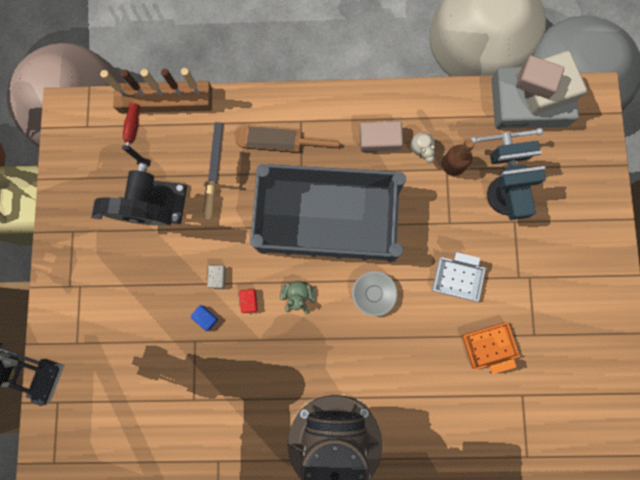

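View pics/scene0.png

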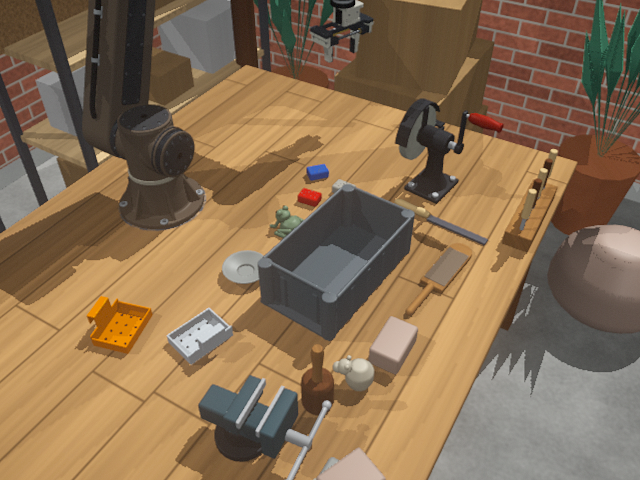

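The top view shows the grinder on the left (+y) at about (140,190), and the tub at (326,212). The silver tray is at (460,277), with its hook plate at (467,260).

Tray candidates:
- silver, (460,277): chosen
- orange, (492,345): a look-alike, leave alone

Pumice candidates:
- grey, (216,276): chosen
- red, (248,301)
- blue, (204,318)

```bash
python3 - <<'E'
from h import *
im,K,W=ld("top0.png")
for n,p,z in [("postFL",(263,171),.13),("postNL",(258,241),.13),("postFR",(399,180),.13),("postNR",(396,250),.13),
 ("grinderbase",(186,220),0),("grindR",(185,185),.05),("crank",(131,120),.25),("raspend",(208,215),.02),("rasp2",(217,125),.01)]:
    print(n,onz(K,W,p,z).round(3))
hsv=cv2.cvtColor(im,cv2.COLOR_BGR2HSV)
m=((hsv[...,1]<70)&(hsv[...,2]>110)).astype(np.uint8)
for n,(x0,y0,x1,y1),z in [("tray",(425,245,500,310),.027),("pumice",(203,258,232,294),.026)]:
    mm=np.zeros_like(m);mm[y0:y1,x0:x1]=m[y0:y1,x0:x1]
    c=max(cv2.findContours(mm,0,2)[0],key=cv2.contourArea)
    b=cv2.minAreaRect(c);print(n,b);q=np.array([onz(K,W,p,z) for p in cv2.boxPoints(b)]);print(q.round(3).tolist(),q.mean(0).round(4))
a=cv2.resize(im[240:315,415:515],None,fx=6,fy=6,interpolation=2)
b=cv2.resize(im[150:300,170:300],(390,450),interpolation=2)
s=cv2.imread("pics/scene0.png");
cv2.imwrite("pics/c1.png",np.vstack([np.hstack([a[:450,:400],b]) ]))
E
```

```text
postFL [0.665 0.161 0.13 ]
postNL [0.492 0.173 0.13 ]
postFR [ 0.635 -0.17   0.13 ]
postNR [ 0.463 -0.156  0.13 ]
grinderbase [0.573 0.386 0.   ]
grindR [0.656 0.376 0.05 ]
crank [0.757 0.445 0.25 ]
raspend [0.581 0.322 0.02 ]
rasp2 [0.833 0.304 0.01 ]
tray ((459.5688171386719, 274.9573974609375), (49.41523361206055, 43.97555160522461), 13.240520477294922)
[[0.37, -0.252, 0.027], [0.48, -0.283, 0.027], [0.448, -0.404, 0.027], [0.34, -0.371, 0.027]] [ 0.4094 -0.3273  0.027 ]
pumice ((215.20428466796875, 276.2315368652344), (15.656950950622559, 23.267101287841797), 3.5763344764709473)
[[0.39, 0.321, 0.026], [0.45, 0.318, 0.026], [0.446, 0.277, 0.026], [0.387, 0.28, 0.026]] [0.4182 0.2991 0.026 ]
```

View pics/c1.png

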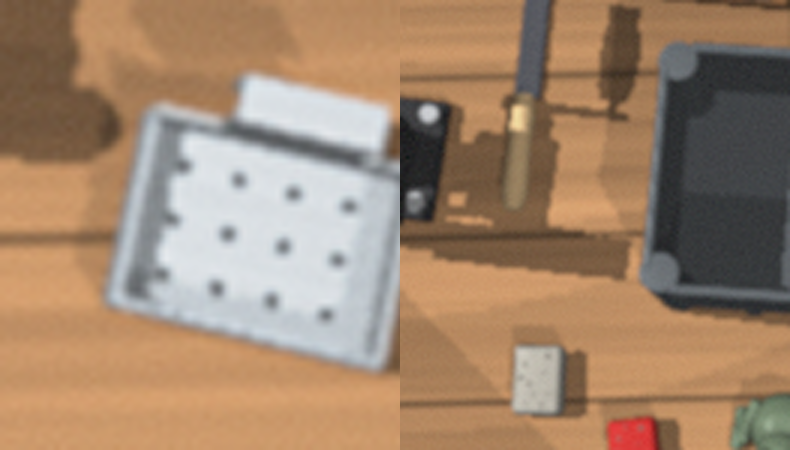

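The close crop shows the silver perforated tray with its hook plate on the +x side, and the pitted light-grey pumice at left. Both choices hold.

```bash
python3 - <<'E'
from h import *
im,K,W=ld("top0.png")
q=np.array([onz(K,W,(415+x/6,240+y/6),.065) for x,y in [(243,73),(390,108),(383,152),(232,122)]])
print(q.round(4),q.mean(0).round(4))
E
```

```text
[[ 0.4631 -0.3115  0.065 ]
 [ 0.4473 -0.3713  0.065 ]
 [ 0.429  -0.3672  0.065 ]
 [ 0.4428 -0.3058  0.065 ]] [ 0.4455 -0.339   0.065 ]
```

carry_out(
  commands=[0.2,-1,0.1,-1,-1,0.2,-1,0.1,-1,-1,0.2,-1,0.1,-1,-1,0.2,-1,0.1,-1,-1,0.2,-1,0.1,-1,-1,0.2,-1,0.1,-1,-1,0.2,-1,0.1,-1,-1,0.2,-1,0.1,-1,-1],
)

```text
time_s: 0.95
tcp_pos: [0.2807, 0.3174, 0.2806]
eef_rot: [180.0, 0.0, -50.9]
contact_force: [0.7, 0.1, 0.2]
gripper_width: 0.0877
```

carry_out(
  commands=[0.3,-1,0,-1,-1,0.3,-1,0,-1,-1,0.3,-1,0,-1,-1,0.3,-1,0,-1,-1,0.3,-1,0,-1,-1,0.3,-1,0,-1,-1,0.3,-1,0,-1,-1,0.3,-1,0,-1,-1],
)

```text
time_s: 1.75
tcp_pos: [0.3766, -0.0025, 0.2809]
eef_rot: [-179.9, 0.0, -82.9]
contact_force: [0.9, 0.7, -0.8]
gripper_width: 0.0877
```

carry_out(
  commands=[0.2,-1,0,-0.7,-1,0.2,-1,0,-0.7,-1,0.2,-1,0,-0.7,-1,0.2,-1,0,-0.7,-1,0.2,-1,0,-0.7,-1,0.2,-1,-0.4,-0.7,-1,0.2,-1,-0.5,-0.7,-1,0.3,-0.4,-0.5,-0.7,-1],
)

```text
time_s: 2.55
tcp_pos: [0.4443, -0.2996, 0.2236]
eef_rot: [180.0, -0.0, -105.4]
contact_force: [-0.5, 1.4, -0.0]
gripper_width: 0.0879
```

carry_out(
  commands=[0,0,0,0,-1,0,0,0,0,-1],
)

```text
time_s: 2.75
tcp_pos: [0.4442, -0.297, 0.2237]
eef_rot: [179.9, -0.0, -105.2]
contact_force: [-0.8, -0.1, 1.0]
gripper_width: 0.0878
```

```bash
python3 - <<'E'
from h import *
im,K,W=snap("wrist","w1.png")
print(telemetry.get_state()["tcp_pos"], proj(K,W,[.4455,-.339,.065]))
E
```

```text
[ 0.44451313 -0.29667351  0.224635  ] [307.8336586  169.96355735]
```

View pics/w1.png

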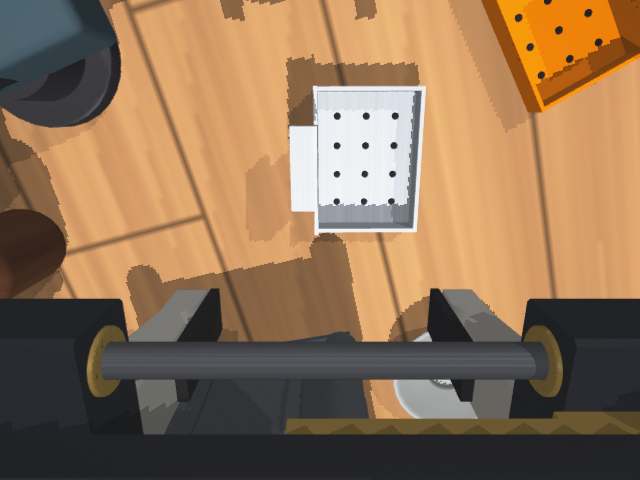

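The wrist view shows the silver tray upright in the image. Its bridge top spans about (290,126) to (317,211).

```bash
python3 - <<'E'
from h import *
im,K,W=ld("w1.png")
g=im.astype(int).min(2);print(g[165,280:330].tolist());print([int(v) for v in g[115:225:1,302]])
q=np.array([onz(K,W,p,.065) for p in [(290,126),(316.5,126),(317.5,211),(291,211)]])
print(q.round(4),q.mean(0).round(4),np.degrees(np.arctan2(*(q[0]-q[3])[[1,0]])),np.degrees(np.arctan2(*(q[1]-q[2])[[1,0]])))
f=np.array([onz(K,W,p,.027) for p in [(425,88),(416,232),(314,88),(315,232)]])
print(f.round(4),np.degrees(np.arctan2(*(f[0]-f[1])[[1,0]])),np.degrees(np.arctan2(*(f[0]-f[2])[[1,0]])),np.degrees(np.arctan2(*(f[1]-f[3])[[1,0]])))
E
```

```text
[100, 100, 100, 98, 97, 97, 97, 98, 97, 116, 208, 239, 239, 239, 239, 238, 238, 239, 238, 239, 238, 238, 236, 237, 239, 239, 238, 237, 237, 238, 239, 240, 239, 239, 241, 245, 244, 150, 183, 236, 236, 237, 238, 239, 239, 238, 237, 236, 237, 238]
[56, 56, 56, 56, 56, 56, 56, 56, 55, 56, 92, 193, 235, 235, 235, 235, 235, 235, 235, 235, 235, 234, 234, 234, 234, 235, 235, 235, 235, 235, 235, 235, 235, 235, 235, 235, 235, 235, 235, 235, 236, 236, 236, 235, 236, 236, 236, 236, 236, 236, 236, 236, 237, 236, 236, 236, 236, 236, 236, 237, 237, 237, 237, 237, 237, 237, 238, 238, 239, 238, 238, 238, 238, 238, 238, 238, 239, 238, 239, 239, 239, 239, 239, 239, 239, 239, 239, 240, 240, 240, 240, 240, 240, 240, 240, 239, 185, 94, 93, 94, 95, 94, 94, 93, 93, 93, 92, 92, 92, 91]
[[ 0.4491 -0.3711  0.065 ]
 [ 0.4316 -0.3664  0.065 ]
 [ 0.4468 -0.3085  0.065 ]
 [ 0.4655 -0.3135  0.065 ]] [ 0.4482 -0.3399  0.065 ] -105.83534959612489 -104.75153089334067
[[ 0.3458 -0.3706  0.027 ]
 [ 0.3748 -0.2609  0.027 ]
 [ 0.4269 -0.3925  0.027 ]
 [ 0.4565 -0.2831  0.027 ]] -104.8169498416739 164.88244993540712 164.81192397003105
```

carry_out(
  commands=[0.1,-0.55,0,0,-1,0,-0.54,0,0,-1,0,0,-1,0,-1,0,0,-1,0,-1,0,0,-1,0,-1,0,0,-0.5,0,-1,0,0,-0.5,0,-1,0,0,0,0,-1],
)

```text
time_s: 3.6
tcp_pos: [0.4478, -0.339, 0.0634]
eef_rot: [179.8, 0.0, -105.0]
contact_force: [-1.1, -0.8, 0.7]
gripper_width: 0.0875
```

carry_out(
  commands=[0,0,0,0,1,0,0,0,0,1,0,0,0,0,1,0,0,0,0,1,0,0,0,0,1,0,0,0,0,1,0,0,0,0,1,0,0,0,0,1],
  grip_force=45,
)

```text
time_s: 4.4
tcp_pos: [0.4486, -0.3404, 0.0645]
eef_rot: [180.0, 0.0, -105.1]
contact_force: [-0.2, 0.1, 0.5]
gripper_width: 0.0293
```

carry_out(
  commands=[0,0,0,0,1,0,0,0,0,1,0,0,0,0,1,0,0,0.2,0,1,0,0,0.4,0,1,0,0,0.8,0,1,0,0,0.8,0,1,0,0,0.8,0,1],
)

```text
time_s: 5.2
tcp_pos: [0.4484, -0.3401, 0.1858]
eef_rot: [180.0, 0.0, -105.1]
contact_force: [0.8, -0.5, -3.1]
gripper_width: 0.0191
```

carry_out(
  commands=[0,0,1,0.5,1,0,0,1,0.5,1,0,0,0.5,0.5,1,0,0,0,0.5,1],
)

```text
time_s: 5.6
tcp_pos: [0.45, -0.341, 0.2889]
eef_rot: [-179.6, -0.1, -97.0]
contact_force: [0.9, 0.2, -3.6]
gripper_width: 0.0188
```

```bash
python3 - <<'E'
from h import *
# tub axis from post tops: use tub pieces in top image; print candidates
P={k:np.array(v) for k,v in dict(FL=(.665,.161),NL=(.492,.173),FR=(.635,-.17),NR=(.463,-.156)).items()}
c=sum(P.values())/4
ly=(P["FL"]+P["NL"]-P["FR"]-P["NR"])/2;lx=(P["FL"]+P["FR"]-P["NL"]-P["NR"])/2
print(c,np.linalg.norm(ly),np.linalg.norm(lx),np.degrees(np.arctan2(*ly[::-1]))-90,np.degrees(np.arctan2(*lx[::-1])))
im,K,W=snap("wrist","w2.png")
im2,K2,W2=snap("scene","s2.png")
a=cv2.resize(cv2.imread("pics/top0.png")[155:270,240:420],None,fx=4,fy=4,interpolation=2)
print(a.shape)
cv2.imwrite("pics/c2.png",np.vstack([np.hstack([cv2.resize(im,(384,288)),cv2.resize(im2[140:380,100:420],(384,288))]),cv2.resize(cv2.imread("pics/top0.png")[160:265,250:410],None,fx=4,fy=4,interpolation=2)[:300,:640] if 0 else cv2.resize(cv2.imread("pics/top0.png")[155:269,240:420],(480,304),interpolation=2)[:, :].copy() if 0 else cv2.copyMakeBorder(cv2.resize(cv2.imread("pics/top0.png")[155:261,245:410],(466,300),interpolation=2),0,0,0,768-466,0)]))
E
```

```text
[0.56375 0.002  ] 0.33131593683371163 0.17298916151019406 -5.108316993525051 -4.309795992399511
(460, 720, 3)
```

View pics/c2.png

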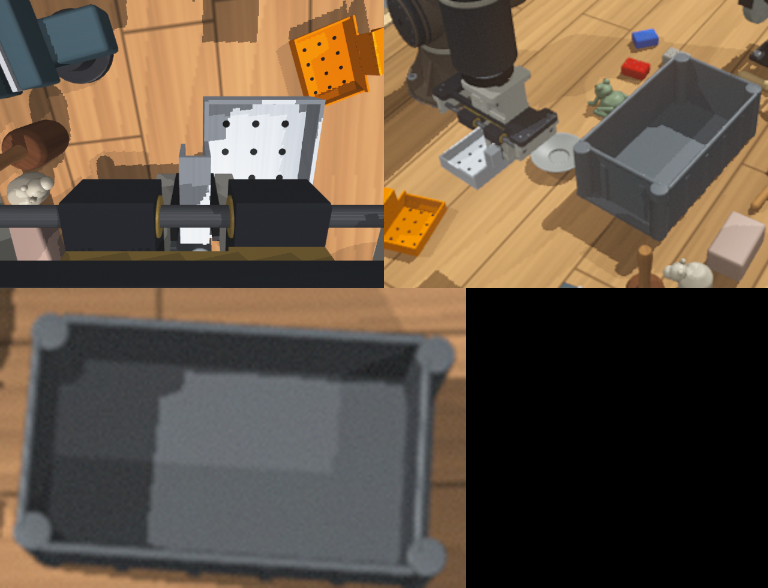

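The tray is held level by the hook (width 19 mm, load about 3.6 N), and the tub's x axis sits at about -4.7°. Next I carry it to above the left rim.

carry_out(
  commands=[0.13,0.53,0,0.96,1,0.13,0.53,0,0.96,1,0.13,0.53,0,0.96,1,0.13,0.53,0,0.96,1,0.13,0.53,0,0.96,1,0.13,0.53,0,0.96,1,0.13,0.53,0,0.96,1,0.13,0.53,0,0.96,1],
)

```text
time_s: 6.5
tcp_pos: [0.4898, -0.1697, 0.2837]
eef_rot: [179.9, 0.1, -66.3]
contact_force: [-0.5, -0.7, -4.2]
gripper_width: 0.0183
```

carry_out(
  commands=[0.13,0.53,0,0.96,1,0.13,0.53,0,0.96,1,0.13,0.53,0,0.96,1,0.13,0.53,0,0.96,1,0.13,0.53,0,0.96,1,0.13,0.53,0,0.96,1,0.13,0.53,0,0.96,1,0.13,0.53,0,0.96,1],
)

```text
time_s: 7.3
tcp_pos: [0.5314, -0.0003, 0.2837]
eef_rot: [179.9, 0.1, -35.6]
contact_force: [1.0, -0.2, -3.7]
gripper_width: 0.0186
```

carry_out(
  commands=[0.13,0.53,0,0.96,1,0.13,0.53,0,0.96,1,0.13,0.53,0,0.96,1,0.13,0.53,0,0.96,1,0.13,0.53,0,0.96,1,0.13,0.53,0,0.96,1,0.13,0.2,0,0.96,1,0.1,0,0,0.5,1],
)

```text
time_s: 8.1
tcp_pos: [0.572, 0.1353, 0.2833]
eef_rot: [180.0, 0.1, -6.7]
contact_force: [-0.1, 0.4, -3.4]
gripper_width: 0.0189
```

carry_out(
  commands=[0,0,-0.4,0,1,0,0,-0.5,0,1,0,0,0,0,1,0,0,0,0,1],
)

```text
time_s: 8.5
tcp_pos: [0.572, 0.1338, 0.2482]
eef_rot: [179.9, 0.1, -6.8]
contact_force: [0.6, -0.5, -2.6]
gripper_width: 0.0184
```

```bash
python3 - <<'E'
from h import *
im,K,W=snap("wrist","w3.png")
print(telemetry.get_state()["tcp_pos"], telemetry.get_state()["eef_rot"],[proj(K,W,[.578+t*.0997*10/10,.171-.0082*t/.1*.1/.0082*0,.13]).round(0) for t in(-1,0,1)])
E
```

```text
[0.57251915 0.13401696 0.24901868] [ 1.79978163e+02 -7.73288533e-03 -6.82254889e+00] [array([288., 372.]), array([265., 240.]), array([237.,  75.])]
```

View pics/w3.png

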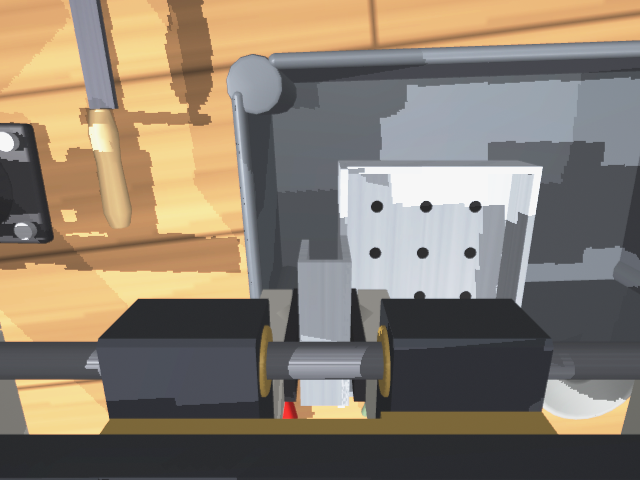

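The left rim bead is visible from (238,95) to (255,298), the far-left post top at (254,83), and the hook bridge at (325,265). Next I measure the bead line.

```bash
python3 - <<'E'
from h import *
im,K,W=ld("w3.png")
g=im.astype(int).sum(2)/3
for y in (130,170,210,250,280): print(y,[int(v) for v in g[y,228:275]])
A=onz(K,W,(272,60),.1255);B=onz(K,W,(639,47),.1255);print("farwall",A,B,np.degrees(np.arctan2(*(A-B)[[1,0]]))-90)
print("post",onz(K,W,(254,84),.13))
q=[onz(K,W,p,.249+.0005) for p in [(302,260),(350,260),(352,404),(300,404)]]
print(np.round(q,4))
E
```

```text
130 [180, 180, 180, 180, 181, 178, 158, 149, 157, 183, 202, 197, 159, 145, 132, 121, 110, 97, 85, 76, 70, 64, 64, 64, 64, 64, 64, 64, 64, 64, 64, 64, 64, 64, 64, 64, 64, 64, 64, 64, 64, 65, 74, 74, 78, 99, 106]
170 [173, 173, 173, 173, 174, 175, 175, 176, 175, 174, 152, 159, 174, 199, 214, 192, 170, 159, 150, 136, 107, 95, 97, 73, 67, 64, 64, 65, 64, 64, 64, 64, 64, 65, 64, 64, 64, 64, 65, 75, 74, 75, 74, 75, 75, 74, 75]
210 [200, 200, 200, 200, 200, 198, 198, 198, 198, 198, 197, 197, 196, 193, 148, 163, 177, 194, 199, 174, 164, 156, 149, 133, 117, 104, 93, 84, 66, 65, 64, 64, 65, 67, 74, 75, 75, 74, 75, 74, 75, 75, 75, 74, 75, 75, 75]
250 [137, 137, 137, 137, 137, 137, 137, 137, 137, 137, 153, 204, 204, 204, 205, 205, 203, 191, 154, 165, 177, 184, 178, 166, 164, 157, 143, 124, 109, 97, 88, 74, 75, 75, 75, 74, 75, 75, 75, 74, 75, 75, 74, 75, 74, 73, 64]
280 [201, 201, 202, 201, 201, 202, 202, 202, 202, 202, 202, 202, 202, 202, 202, 202, 203, 202, 203, 201, 173, 156, 166, 176, 179, 172, 166, 164, 157, 137, 119, 103, 92, 83, 75, 75, 75, 75, 75, 75, 75, 72, 65, 64, 65, 64, 64]
farwall [0.68358133 0.15042129 0.1255    ] [ 0.66556199 -0.05886431  0.1255    ] -4.9209889777986575
post [0.67167672 0.16222018 0.13      ]
[[0.6047 0.1373 0.2495]
 [0.6028 0.1209 0.2495]
 [0.5435 0.1261 0.2495]
 [0.5459 0.1461 0.2495]]
```

```bash
python3 - <<'E'
from h import *
im,K,W=ld("w3.png")
q=np.array([onz(K,W,p,.1255) for p in [(240.7,130),(244.3,170),(248.5,210),(252,250),(254.8,280)]])
f=np.polyfit(q[:,0],q[:,1],1);print(q.round(4),np.degrees(np.arctan(f[0])),np.polyval(f,[.5725,.578]))
w=[np.linalg.norm(onz(K,W,(a,y),.1255)-onz(K,W,(b,y),.1255)) for a,b,y in [(233.5,247.5,130),(248,261.5,280)]];print(w)
E
```

```text
[[0.6472 0.1753 0.1255]
 [0.6232 0.1773 0.1255]
 [0.5978 0.1791 0.1255]
 [0.5709 0.1815 0.1255]
 [0.5495 0.1833 0.1255]] -4.6632942441311 [0.18137228 0.18092364]
[np.float64(0.008453516786797914), np.float64(0.009104234590729142)]
```

The bead centre is at y ≈ 0.181, about 10 mm outward of moulded. I align over it, higher than the back plate can touch.

carry_out(
  commands=[0.24,0.6,0,0.5,1,0,0.58,0,0,1,0,0,-0.4,0,1,0,0,-0.45,0,1,0,0,0,0,1,0,0,0,0,1],
)

```text
time_s: 9.15
tcp_pos: [0.5823, 0.1813, 0.2156]
eef_rot: [180.0, -0.0, -4.8]
contact_force: [0.5, 0.4, -3.8]
gripper_width: 0.0184
```

```bash
python3 - <<'E'
from h import *
im,K,W=snap("wrist","w4.png");s=telemetry.get_state()
print(s["tcp_pos"],s["eef_rot"],s["contact_force"],s["moment"])
cv2.imwrite("pics/c4.png",cv2.resize(im[60:420,180:480],None,fx=1.6,fy=1.6,interpolation=2))
E
```

```text
[0.58264145 0.1813432  0.21607989] [-1.79965003e+02 -9.72944964e-02 -4.80556953e+00] [-0.58545829  0.59521213 -3.17624496] [ 0.09101302 -0.09855449  0.02222465]
```

View pics/c4.png

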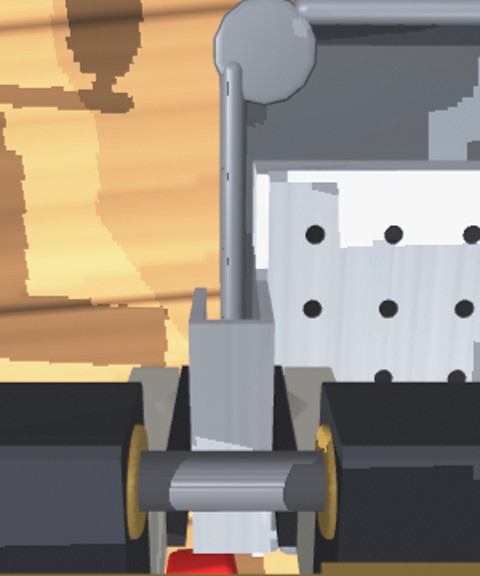

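Bead and slot both show: the bead at crop cols 220–245 lies between the lip (190–207) and the back plate (258–273).

```bash
python3 - <<'E'
from h import *
im,K,W=ld("w4.png")
g=im.astype(int).sum(2)/3
for y in (140,200,235): print(y,[int(v) for v in g[y,310:345]])
for y in (265,280): print(y,[int(v) for v in g[y,292:358]])
E
```

```text
140 [183, 184, 184, 185, 184, 184, 181, 154, 139, 149, 159, 180, 211, 198, 181, 158, 146, 137, 127, 116, 107, 93, 81, 78, 99, 107, 107, 106, 107, 107, 107, 107, 106, 107, 107]
200 [191, 191, 191, 191, 191, 191, 188, 154, 140, 149, 157, 173, 193, 181, 166, 149, 140, 132, 122, 113, 100, 86, 77, 84, 105, 105, 105, 121, 192, 219, 240, 246, 246, 246, 246]
235 [189, 189, 189, 189, 189, 190, 187, 151, 140, 148, 156, 167, 179, 170, 159, 146, 139, 131, 121, 110, 97, 83, 76, 81, 84, 84, 85, 93, 107, 112, 135, 147, 147, 146, 147]
265 [190, 190, 190, 190, 191, 187, 164, 163, 162, 162, 162, 162, 163, 162, 162, 162, 162, 162, 162, 161, 161, 161, 161, 161, 160, 162, 162, 162, 160, 159, 157, 158, 161, 163, 165, 164, 164, 162, 162, 162, 160, 161, 162, 163, 162, 163, 163, 163, 163, 162, 161, 161, 162, 158, 160, 158, 158, 160, 162, 171, 211, 212, 212, 210, 208, 207]
280 [207, 207, 206, 205, 204, 204, 164, 164, 163, 162, 162, 162, 162, 162, 162, 162, 162, 162, 162, 161, 161, 161, 161, 161, 161, 162, 162, 162, 160, 159, 157, 158, 161, 163, 165, 164, 163, 162, 162, 160, 160, 160, 161, 162, 162, 163, 163, 164, 164, 162, 161, 161, 160, 160, 163, 158, 161, 163, 165, 182, 213, 213, 213, 211, 210, 208]
```

```bash
python3 - <<'E'
from h import *
im,K,W=ld("w4.png")
a=np.array([onz(K,W,(324.8,y),.1255) for y in (140,200,235)]);f=np.polyfit(a[:,0],a[:,1],1)
for p in [(324.4,265),(324.6,280)]:
    b=onz(K,W,p,.2165);print(b,b[1]-np.polyval(f,b[0]))
print(np.degrees(np.arctan(f[0])))
E
```

```text
[0.61221381 0.17840804 0.2165    ] 0.00020109450315158872
[0.60660117 0.17880547 0.2165    ] 0.00013222810818544484
-4.74923130906144
```

Centred within 0.2 mm. I descend slowly, watching the force.

carry_out(
  commands=[0,0,-0.2,0,1,0,0,-0.2,0,1,0,0,-0.2,0,1,0,0,-0.2,0,1,0,0,-0.2,0,1,0,0,-0.2,0,1,0,0,-0.15,0,1,0,0,0,0,1],
)

```text
time_s: 10.0
tcp_pos: [0.5814, 0.181, 0.1593]
eef_rot: [179.9, 0.1, -4.8]
contact_force: [-0.1, -0.1, -3.5]
gripper_width: 0.0186
```

carry_out(
  commands=[0,0,-0.05,0,1,0,0,-0.05,0,1,0,0,-0.05,0,1,0,0,0,0,1],
)

```text
time_s: 10.4
tcp_pos: [0.5818, 0.1812, 0.1544]
eef_rot: [180.0, 0.0, -4.8]
contact_force: [0.9, -0.2, -4.2]
gripper_width: 0.0182
```

carry_out(
  commands=[0,0,-0.05,0,1,0,0,-0.05,0,1,0,0,-0.05,0,1,0,0,-0.05,0,1,0,0,-0.05,0,1,0,0,0,0,1],
)

```text
time_s: 11.0
tcp_pos: [0.5817, 0.1811, 0.1441]
eef_rot: [180.0, 0.0, -4.8]
contact_force: [-0.1, -0.0, -4.1]
gripper_width: 0.0185
```

carry_out(
  commands=[0,0,-0.05,0,1,0,0,-0.05,0,1,0,0,-0.05,0,1,0,0,-0.03,0,1,0,0,0,0,1,0,0,0,0,1],
)

```text
time_s: 11.6
tcp_pos: [0.5819, 0.1813, 0.1374]
eef_rot: [180.0, -0.0, -4.8]
contact_force: [0.1, -0.4, -3.3]
gripper_width: 0.0188
```

carry_out(
  commands=[0,0,-0.025,0,1,0,0,-0.025,0,1,0,0,-0.025,0,1,0,0,0,0,1],
)

```text
time_s: 12.0
tcp_pos: [0.5818, 0.1812, 0.1342]
eef_rot: [180.0, 0.0, -4.8]
contact_force: [0.1, -0.4, -3.6]
gripper_width: 0.0184
```

carry_out(
  commands=[0,0,-0.02,0,1,0,0,0,0,1,0,0,0,0,1],
)

```text
time_s: 12.3
tcp_pos: [0.5819, 0.1812, 0.1336]
eef_rot: [180.0, -0.0, -4.8]
contact_force: [0.2, 1.0, -4.1]
gripper_width: 0.0186
```

carry_out(
  commands=[0,0,-0.02,0,1,0,0,0,0,1,0,0,0,0,1],
)

```text
time_s: 12.6
tcp_pos: [0.5819, 0.1813, 0.1327]
eef_rot: [180.0, 0.0, -4.8]
contact_force: [0.1, 0.4, -4.0]
gripper_width: 0.0187
```

carry_out(
  commands=[0,0,-0.015,0,1,0,0,0,0,1,0,0,0,0,1],
)

```text
time_s: 12.9
tcp_pos: [0.582, 0.1813, 0.1325]
eef_rot: [-180.0, -0.0, -4.8]
contact_force: [-0.2, 0.1, 0.4]
gripper_width: 0.0188
```

Contact: the load went from -4 N to +0.4 N at TCP z 0.1325, exactly the predicted seated height. Release and rise.

carry_out(
  commands=[0,0,0,0,0.4,0,0,0,0,0.2,0,0,0,0,0,0,0,0,0,0,0,0,0,0,0,0,0,0,0,0,0,0,0,0,0,0,0,0,0,0],
)

```text
time_s: 13.7
tcp_pos: [0.5819, 0.1813, 0.1322]
eef_rot: [180.0, -0.0, -4.8]
contact_force: [0.4, -0.7, 0.2]
gripper_width: 0.0439
```

carry_out(
  commands=[0,0,0.3,0,0,0,0,0.6,0,0,0,0,0.8,0,0,0,0,0.8,0,0,0,0,0.5,0,-1,0,0,0,0,-1,0,0,0,0,-1],
)

```text
time_s: 14.4
tcp_pos: [0.5819, 0.1813, 0.2532]
eef_rot: [-179.9, -0.1, -4.8]
contact_force: [-0.4, 0.1, -0.0]
gripper_width: 0.0621
```

```bash
python3 - <<'E'
from h import *
im,K,W=snap("wrist","w5.png");s=telemetry.get_state()
print(s["tcp_pos"],s["contact_force"],s["gripper_width"])
im2,_,_=snap("top","t5.png");im3,_,_=snap("scene","s5.png")
cv2.imwrite("pics/c5.png",np.hstack([im[0:480,160:560],cv2.resize(im3[150:350,240:440],(400,480),interpolation=2)]))
E
```

```text
[0.58154603 0.18113962 0.25218033] [-0.59949727  0.50270858 -1.26699963] 0.06631555125053593
```

View pics/c5.png

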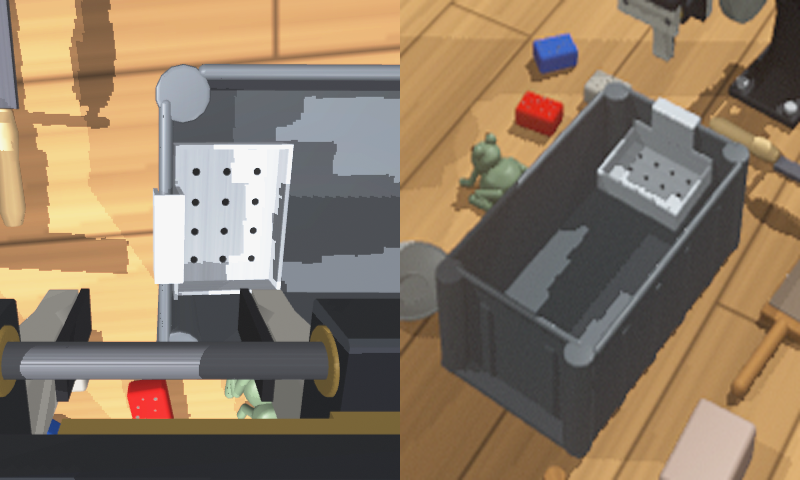

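The tray hangs square on the rim, inside the tub, and the fingers are clear (wrist crop: hook at (168,238); scene crop: tray at (655,165)). Now the pumice. I hover 50 mm short of it for a close look.

carry_out(
  commands=[-0.7,0.4,0,0,-0.5,-0.9,0.5,0,0,-0.5,-0.9,0.5,0,0,-0.5,-0.9,0.5,0,0,-0.5,-0.9,0.5,-0.5,0.1,-0.5,-0.9,0.5,-0.5,0.2,-0.5,0,0,0,0.2,-0.5,0,0,0,0,-0.5],
)

```text
time_s: 15.35
tcp_pos: [0.3731, 0.2975, 0.2116]
eef_rot: [179.9, 0.0, -2.6]
contact_force: [0.3, 0.1, 1.2]
gripper_width: 0.0659
```

```bash
python3 - <<'E'
from h import *
im,K,W=snap("wrist","w6.png");s=telemetry.get_state()
print(s["tcp_pos"],s["eef_rot"],s["gripper_width"])
hsv=cv2.cvtColor(im,cv2.COLOR_BGR2HSV)
p=proj(K,W,[.418,.299,.026]);print(p)
m=((hsv[...,1]<45)&(hsv[...,2]>90)).astype(np.uint8)
m=cv2.morphologyEx(m,cv2.MORPH_CLOSE,np.ones((5,5)));m=cv2.morphologyEx(m,cv2.MORPH_OPEN,np.ones((5,5)))
for c in cv2.findContours(m,0,2)[0]:
    if cv2.contourArea(c)>800:
        b=cv2.minAreaRect(c);q=np.array([onz(K,W,t,.026) for t in cv2.boxPoints(b)]);print(b,q.round(4).tolist(),q.mean(0).round(4))
E
```

```text
[0.37395805 0.29742545 0.21209167] [ 1.79960037e+02 -4.81372271e-03 -2.74085076e+00] 0.06596127855016246
[318.91988586 159.99043133]
((454.0, 398.5), (37.0, 30.0), 90.0) [[0.2152, 0.1995, 0.026], [0.214, 0.1723, 0.026], [0.1731, 0.1699, 0.026], [0.1744, 0.198, 0.026]] [0.1942 0.1849 0.026 ]
((271.0, 391.0), (84.0, 194.0), 90.0) [[0.2584, 0.4355, 0.026], [0.2504, 0.2637, 0.026], [0.159, 0.2649, 0.026], [0.1676, 0.4495, 0.026]] [0.2088 0.3534 0.026 ]
((447.800048828125, 314.10003662109375), (71.5541763305664, 38.9075813293457), 63.43495178222656) [[0.3049, 0.2236, 0.026], [0.3195, 0.1949, 0.026], [0.2575, 0.1641, 0.026], [0.2413, 0.1939, 0.026]] [0.2808 0.1941 0.026 ]
((205.2646942138672, 317.441162109375), (36.55278015136719, 76.46798706054688), 40.601295471191406) [[0.273, 0.4398, 0.026], [0.3256, 0.3896, 0.026], [0.3027, 0.3686, 0.026], [0.248, 0.4189, 0.026]] [0.2873 0.4042 0.026 ]
((603.9118041992188, 219.35293579101562), (35.89527130126953, 86.10013580322266), 14.03624439239502) [[0.3295, 0.091, 0.026], [0.3981, 0.0841, 0.026], [0.39, 0.0559, 0.026], [0.3205, 0.061, 0.026]] [0.3595 0.073  0.026 ]
((319.0, 154.0), (76.0, 54.0), 90.0) [[0.4513, 0.3174, 0.026], [0.4494, 0.2773, 0.026], [0.3922, 0.279, 0.026], [0.3941, 0.3214, 0.026]] [0.4218 0.2988 0.026 ]
((545.0, 24.5), (49.0, 188.0), 90.0) [[0.5229, 0.2026, 0.026], [0.517, 0.073, 0.026], [0.4857, 0.0674, 0.026], [0.4918, 0.2012, 0.026]] [0.5043 0.1361 0.026 ]
```

View pics/w6.png

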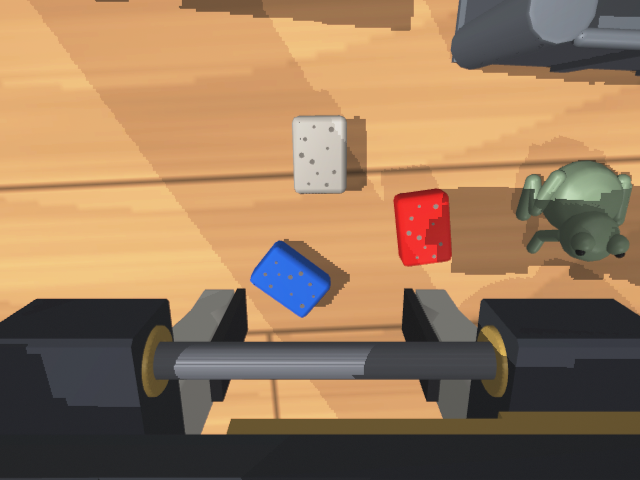

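The light-grey pitted pumice is at (319,154), with the red stone at (424,228) and the blue at (290,280), both clear of the finger lanes.

carry_out(
  commands=[0.6,0.04,0,0,-0.5,0.59,0,0,0,-0.5,0,0,-1,0,-0.5,0,0,-1,0,-0.5,0,0,-1,0,-0.5,0,0,-0.8,0,-0.5,0,0,-0.62,0,-0.5,0,0,0,0,-0.5],
)

```text
time_s: 16.2
tcp_pos: [0.4213, 0.2963, 0.0323]
eef_rot: [179.7, 0.2, -3.0]
contact_force: [0.1, -1.0, -0.7]
gripper_width: 0.0657
```

carry_out(
  commands=[0,0,0,0,1,0,0,0,0,1,0,0,0,0,1,0,0,0,0,1,0,0,0,0,1,0,0,0,0,1,0,0,0.3,0,1,0,0,0.8,0,1],
  grip_force=20,
)

```text
time_s: 17.0
tcp_pos: [0.4202, 0.2974, 0.0784]
eef_rot: [179.8, 0.2, -2.8]
contact_force: [0.3, 1.3, -0.7]
gripper_width: 0.042
```

carry_out(
  commands=[0,0,1,-1,1,0,0,1,-1,1,0,0,1,-1,1,0,0,1,-1,1,0,0,1,-1,1,0.1,0,0.5,-1,1,0.3,-0.3,0,-1,1,0.4,-0.4,0,-1,1],
)

```text
time_s: 17.8
tcp_pos: [0.4532, 0.271, 0.3015]
eef_rot: [-179.8, 0.0, -34.9]
contact_force: [1.0, 0.2, -1.4]
gripper_width: 0.0419
```

carry_out(
  commands=[0.21,-0.23,0,-1,1,0.21,-0.23,0,-1,1,0.21,-0.23,0,-1,1,0.21,-0.23,0,-1,1,0.21,-0.23,0,-1,1,0.21,-0.23,0,-1,1,0.21,-0.23,0,-1,1,0.21,-0.23,0,-1,1],
)

```text
time_s: 18.6
tcp_pos: [0.5205, 0.1966, 0.3003]
eef_rot: [-180.0, 0.0, -67.0]
contact_force: [1.0, 0.2, 0.0]
gripper_width: 0.0417
```

carry_out(
  commands=[0.21,-0.23,0,-1,1,0.21,-0.23,0,-1,1,0.21,-0.23,0,-1,1,0.21,-0.23,0,-1,1,0.21,-0.23,-0.5,-1,1,0.21,-0.23,-0.7,-1,1,0.2,-0.25,-0.7,-1,1,0,0,0,0,1],
)

```text
time_s: 19.4
tcp_pos: [0.5772, 0.1304, 0.2201]
eef_rot: [179.7, -0.2, -95.0]
contact_force: [-0.3, -0.9, -0.9]
gripper_width: 0.0415
```

carry_out(
  commands=[0,0,0,0,1,0,0,0,0,1],
)

```text
time_s: 19.6
tcp_pos: [0.5796, 0.1326, 0.2254]
eef_rot: [-179.9, 0.1, -94.7]
contact_force: [-0.2, -0.4, -0.4]
gripper_width: 0.0419
```

```bash
python3 - <<'E'
from h import *
im,K,W=snap("wrist","w7.png");s=telemetry.get_state()
print(s["tcp_pos"],s["eef_rot"],s["contact_force"])
E
```

```text
[0.57961972 0.1327769  0.22543318] [-1.79852170e+02  8.34348459e-02 -9.47041330e+01] [ 1.04856792 -0.88904708  0.05485804]
```

View pics/w7.png

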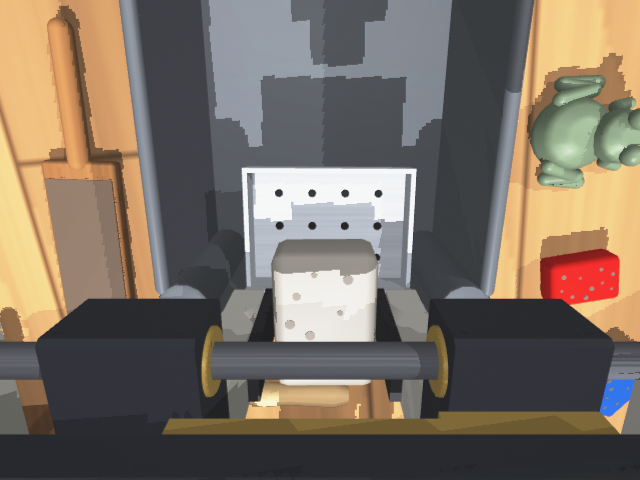

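```bash
python3 - <<'E'
from h import *
im,K,W=ld("w7.png")
for z in (.089,.092,.095,.098):
    a=onz(K,W,(242.5,168),z);b=onz(K,W,(416.5,168),z);print(z,a.round(4),b.round(4),np.linalg.norm(a-b),((a+b)/2+.043*np.array([.083,.9965,0])).round(4))
E
```

```text
0.089 [0.6305 0.0838 0.089 ] [0.5172 0.0931 0.089 ] 0.11369933009031541 [0.5774 0.1313 0.089 ]
0.092 [0.6299 0.0835 0.092 ] [0.5178 0.0926 0.092 ] 0.11244256272648034 [0.5774 0.1309 0.092 ]
0.095 [0.6292 0.0831 0.095 ] [0.5184 0.0922 0.095 ] 0.11118579536264539 [0.5774 0.1305 0.095 ]
0.098 [0.6286 0.0828 0.098 ] [0.519  0.0917 0.098 ] 0.10992902799881056 [0.5774 0.1301 0.098 ]
```

carry_out(
  commands=[-0.05,-0.05,-0.4,0,1,0,0,-0.6,0,1,0,0,-0.6,0,1,0,0,-0.5,0,1,0,0,-0.4,0,1,0,0,-0.2,0,1,0,0,-0.1,0,1,0,0,0,0,1],
)

```text
time_s: 20.45
tcp_pos: [0.5774, 0.1304, 0.1119]
eef_rot: [-180.0, 0.0, -94.8]
contact_force: [0.0, 0.6, 0.3]
gripper_width: 0.0421
```

carry_out(
  commands=[0,0,-0.05,0,1,0,0,-0.05,0,1,0,0,0,0,1,0,0,0,0,1],
)

```text
time_s: 20.85
tcp_pos: [0.5772, 0.1301, 0.1076]
eef_rot: [-180.0, 0.0, -94.8]
contact_force: [-0.6, -0.2, -0.3]
gripper_width: 0.042
```

carry_out(
  commands=[0,0,-0.02,0,1,0,0,0,0,1,0,0,0,0,1],
)

```text
time_s: 21.15
tcp_pos: [0.5771, 0.13, 0.1066]
eef_rot: [-180.0, -0.0, -94.8]
contact_force: [-0.2, 0.1, -0.2]
gripper_width: 0.0419
```

carry_out(
  commands=[0,0,-0.015,0,1,0,0,0,0,1,0,0,0,0,1],
)

```text
time_s: 21.45
tcp_pos: [0.5772, 0.1301, 0.1061]
eef_rot: [-180.0, 0.0, -94.8]
contact_force: [-0.1, 0.6, 1.1]
gripper_width: 0.0416
```

First touch is felt at about the expected height. I open only slightly inside the tray, rise, then check.

carry_out(
  commands=[0,0,0,0,1,0,0,0,0,-0.1,0,0,0,0,-0.2,0,0,0,0,-0.2,0,0,0,0,-0.2,0,0,0,0,-0.2],
)

```text
time_s: 22.05
tcp_pos: [0.5771, 0.1301, 0.106]
eef_rot: [-180.0, 0.0, -94.8]
contact_force: [-0.3, -0.4, 0.8]
gripper_width: 0.0527
```

carry_out(
  commands=[0,0,0.2,0,-0.2,0,0,0.4,0,-0.2,0,0,0.8,0,-0.2,0,0,1,0,-0.2,0,0,1,0,-0.2,-0.2,-1,0.6,0,-0.2,-0.2,-1,0,0,-0.2,0,0,0,0,-0.2],
)

```text
time_s: 22.85
tcp_pos: [0.5602, 0.047, 0.2681]
eef_rot: [-179.9, 0.1, -94.9]
contact_force: [0.2, 0.4, -0.0]
gripper_width: 0.0523
```

carry_out(
  commands=[-0.2,-1,0,0,-0.2,-0.2,-1,0,0,-0.2,-0.2,-1,0,0,-0.2,0,0,0,0,-0.2,0,0,0,0,-0.2],
)

```text
time_s: 23.35
tcp_pos: [0.537, -0.0706, 0.2664]
eef_rot: [-180.0, 0.0, -94.9]
contact_force: [0.0, -0.0, -0.2]
gripper_width: 0.0526
```

```bash
python3 - <<'E'
from h import *
t,K,W=snap("top","t8.png");s,_,_=snap("scene","s8.png");st=telemetry.get_state()
print(st["time_s"],st["tcp_pos"],st["contact_force"])
cv2.imwrite("pics/c8.png",np.hstack([cv2.resize(s[150:310,290:450],(400,400),interpolation=2),cv2.resize(t[150:310,170:330],(400,400),interpolation=2)]))
E
```

```text
23.45 [ 0.53731114 -0.06944825  0.26618917] [-0.0612615   0.83622837 -0.07672962]
```

View pics/c8.png

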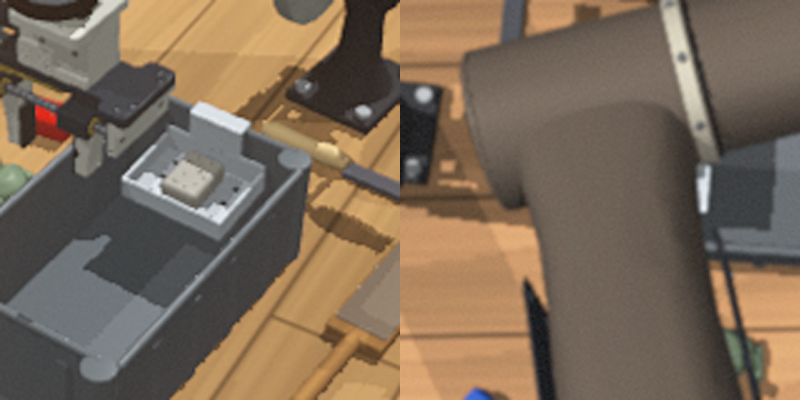

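In the scene crop the stone lies flat in the tray at (193,180). The hook is on the rim at (220,125), and the arm touches nothing. I'm handing in.

```bash
python3 -c "
from h import *
print(r.close_job())"
```

```text
the job is handed in; nothing more can be done
None
```

The stone tray now hangs inside the tub on the end wall nearest the grinder (+y), near the middle of that wall, and the pumice lies flat in it. I handed the job in at about 23 s of the 69 s allowed; it reports no verdict.

- **Tray:** I located the warped rim with the wrist camera, about 10 mm further out than moulded. I didn't feel for it sideways. I lowered the hook in small steps and felt no contact until the rim took the tray's weight, at the expected height. Force readings stayed within a few newtons. I then let go and checked from above that it hung square.
- **Pumice:** I gripped it across its 42 mm, turned it a quarter turn, and set it down at a first touch of about 1 N, close to sensor noise. The last scene picture shows it flat in the tray and the gripper clear.
- **Checks that failed or disagreed:**
  - The last top picture was blocked by the arm, so the scene camera alone confirms the end state.
  - The tray's front edge measured 3–4% narrower than I expected. I put this down to calibration, as nothing showed a tilt.
- **Other objects:** I touched none of them and saw none moved, but I did not compare each one's position.

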